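# Home the coarse ring of a dual tuning knob and zero the counter

### The arm

A 7-joint arm with a two-finger parallel gripper is mounted at the origin on the work surface. World frame = base frame: x ahead of the robot, y to its left, z up, the work surface at z = 0. Lengths are in m, angles in rad, forces in N, time in s.
With the tool pointing down it reaches from about 0.4 to 0.75 m from the base axis. Payload 19.5 kg.
Tool frame: the origin (TCP) lies midway between the tips of the shut fingers; the grasp point (between the pads) lies 19 mm behind it; z points along the fingers, y is the direction in which the jaws open and shut (so a half turn about z gives the same grasp; the last joint's range is limited). The gripper opens to 85 mm and grips with 20 to 120 N. Pads are 22 mm wide; open, the fingers measure 114 mm over their backs; the gripper's body (76 mm by 85 mm) begins 54 mm behind the grasp point. The pads swing forward as they close: fully open they stand 13 mm farther back than shut.
Start: joints at [1.071, 0.707, -0.028, 1.485, 0.022, 0.951, -0.075], TCP at [0.254, -0.516, 0.231] pointing down, gripper open.
Joint ranges: [-2.71, 2.71], [-0.32, 2.16], [-1.57, 1.52], [0, 2.45], [-1.46, 4.6], [0, 2.02], [-2.83, 2.83]. Speed limits (rad/s): [1.89, 1.89, 2.57, 2.57, 3.01, 3.01, 3.01].

### API

Orientations are given as a unit quaternion [w, x, y, z].
In Python, from cell import env gives the robot as it stands.
- The arm moves only by the tool jog_arm, never from a script. Its argument "rows" is a list of rows, each an object of numbers: "x", "y", "z": the shift along the tool's x, y, z in cm; "ax", "ay", "az": the turn, a rotation vector about the tool's x, y, z in degrees. A call has 1 to 8 rows; each row shifts and turns the commanded pose from where the row before left it, along the tool's axes as they then stand; what a row does not reach is not made up. A row lasts 1/10 s, in which the tool goes at most 50 mm and 8.59 degrees, less where a joint would pass 70% of its speed; a pose out of reach is approached as far as the arm can. A call is refused whole if a number of a shift passes 5 or a number of a turn 8.59, either way. A call with a gripper value outside its range is refused whole. "hand" is the opening, from 0 (shut) to 1 (fully open), set as the call begins (left out, the last holds). The fingers move at their own pace and stop on an object; the grip force is fixed at half the most. Time passes only in rows, so rows that do not move let the fingers close. It gives the time, the measured TCP pose, the force and the opening at its end, in the units of the state.
- env.state(): the state, without advancing time (a new reading comes with each control period).
- env.get_image(name): name is "scene" or "side" or "wrist"; returns a dict with "img" (384x512x3 uint8, blue, green, red), "fx", "fy", "cx", "cy" (pixels), "pose" (4x4, takes a point from camera to world coordinates). Camera axes: x right, y down, z forward; pixel columns grow to the right and rows downward; lengths in m; the calibration is good to about 2 mm. A picture is of the moment at which its call begins. There is no depth.
- env.hand_in(): hands the job in, once; it reports no verdict.
The state is a dict: "time_s": time; "q": joint angles; "qd": joint speeds; "tau": joint torques, N m; "tcp_pos": TCP position; "orientation": TCP orientation; "wrist_force": force on the tool from outside, world axes, zero at the start; "wrist_torque": the same for the moment, N m; "finger_gap": finger opening in m.
Only numpy, scipy, OpenCV 4.12 (cv2) and the standard library are available. Lean on these libraries where they do the work, as an engineer would, in place of code of your own. Each camera call takes 0.05 s, during which the arm holds its last target. There are 200 camera calls.

### The job

On the antenna tuner, turn the wide outer ring of the double knob clockwise (seen from above) until it comes up gently against its end stop, and leave it resting there, without changing the setting of the small fine knob in its middle. Then push the tuner's zero button all the way down with the ring still at the stop, and let go. Leave everything else on the desk as it is.

Things in the scene. Friction and masses are not known exactly. Their poses are not given: they have to be found in the camera images.
- tuner: Antenna tuner: grey metal console fixed to the desk, 180 mm (its x) x 260 mm (its y) x 75 mm high, with a flat horizontal aluminium top panel carrying the double knob and the zero button. Origin at the centre of its underside on the desk, z up.
- ring_center (a point): Point on the vertical axis of the double knob, at mid-height of the outer ring, 14.5 mm above the panel, 60 mm to tuner +y and 10 mm to tuner -x of the console's middle. It does not turn. The ring is a black knurled cylinder, 52 mm diameter, its side 3 to 26 mm above the panel. The panel is bare for 60 mm round the axis.
- ring (a joint): Angle of the outer ring, rad, growing clockwise seen from above; starts between 0.1 and 0.5; steady drag 0.16 N m. The hidden end stop differs from set to set: it is met somewhere from 1.0 to 1.5. It is a spring buffer: past first contact the torque rises by 3 N m per rad. The drag holds the ring where it is left, pressed on the buffer with up to 0.16 N m.
- ring_lug: Steel lug under the ring, carried round by it on the buffer spring, inside the case, out of reach and out of sight; only the end stop can touch it, 18 mm from the axis (10 N on the lug = 0.18 N m on the ring). Origin on the knob axis, 30 mm below the panel.
- fine_mark (a point): Outer end of the index line on top of the inner fine knob, 14 mm from the axis, 46 mm above the panel. The fine knob stands above the ring on the same axis: 32 mm diameter at its foot, 29 mm at its top, 28 to 46 mm above the panel. It turns very lightly (0.008 N m) and not with the ring; its start angle varies.
- zero_button_top (a point): Centre of the top face of the zero button: round, 24 mm diameter, in a black housing on the panel, 65 mm to tuner -y and 35 mm to tuner -x of the console's middle.
- zero_button (a joint): How far the zero button is pressed, in m: 0 up, 0.006 fully down. A spring returns it; fully down takes 5 N.
- adapter: Loose steel coaxial adapter, 18 mm diameter and 28 mm high, standing on the tuner's panel beside the button; bystander. Origin at its foot.
- mug: White mug, 80 mm diameter, 90 mm high; bystander. Origin under its centre.
- handheld: Black hand-held radio standing upright, 35 x 58 x 110 mm with a 100 mm aerial on top; bystander. Origin under its centre.
- key: Morse key, 130 x 75 mm base, 48 mm high; bystander. Origin under its centre.
- driver: Screwdriver with a black handle, about 200 mm long, lying on the desk; bystander. Origin at the middle of its underside.
- microphone: Black hand microphone lying flat, 80 x 55 x 36 mm; bystander. Origin under its centre.
- battery: Grey battery pack, 70 x 50 x 30 mm; bystander. Origin under its centre.

How it is judged:
By the outcome, as a careful person would: the job done as asked, in the order asked, and still so for the second after the job is handed in, with the robot touching nothing.
It also fails if it takes over 67 s, if anything falls off the work surface, if the arm or the gripper's body presses on something with over 40 N, if the wrist force passes 120 N, or if a joint passes its speed limit or range.

## Working session

There is one attempt and no reset: what is moved stays moved. The work goes in short steps, Python scripts to look and compute and a tool call to move; the robot and the scene stay as the last step left them, time stands still between calls to the robot, and variables do not carry over. Pictures are saved under pics/ and viewed, about 8 in all and at most 12, crops included, and the job is handed in when it is done.

Besides the shell and the picture viewer there is one more tool, called in YAML: its name, and indented under it one key for each argument. jog_arm: Moves the arm, as the interface text tells. Its arguments: {"type":"object","properties":{"rows":{"type":"array"},"hand":{"type":"number"}},"required":["rows"]}

```bash
ls; mkdir -p pics; cat > h.py <<'E'
import numpy as np, cv2
from cell import env
def ray(c,u,v):
    d=c["pose"][:3,:3]@np.array([(u-c["cx"])/c["fx"],(v-c["cy"])/c["fy"],1]); return c["pose"][:3,3],d
def onz(c,u,v,z):
    o,d=ray(c,u,v); return o+d*(z-o[2])/d[2]
def proj(c,p):
    T=np.array(c["pose"]); q=T[:3,:3].T@(np.array(p)-T[:3,3]); return np.array([c["fx"]*q[0]/q[2]+c["cx"],c["fy"]*q[1]/q[2]+c["cy"]])
E
python3 - <<'E'
from h import *
import pickle
for n in("scene","side"):
    c=env.get_image(n); c["pose"]=np.array(c["pose"]); pickle.dump(c,open(n+".pkl","wb"))
    cv2.imwrite(f"pics/{n}0.png",cv2.resize(c["img"],(800,600)))
    print(n,c["fx"],c["cx"],c["cy"],c["pose"].round(3).tolist())
s=env.state(); print({k:np.round(v,3).tolist() for k,v in s.items()})
E
```

```text
pics
scene 451.14831626466025 253.80809252870236 183.3368004631537 [[0.461, 0.584, -0.668, 1.535], [0.887, -0.285, 0.363, -0.549], [0.021, -0.76, -0.649, 1.073], [0.0, 0.0, 0.0, 1.0]]
side 433.84411894688986 248.46018780019767 182.69261863784757 [[-0.833, -0.355, 0.424, -0.015], [-0.553, 0.529, -0.644, 0.824], [0.004, -0.771, -0.637, 0.911], [0.0, 0.0, 0.0, 1.0]]
{'time_s': 0.1, 'q': [1.071, 0.707, -0.028, 1.485, 0.022, 0.951, -0.075], 'qd': [-0.001, -0.002, 0.001, -0.001, 0.0, -0.001, 0.0], 'tau': [0.002, -88.429, 1.237, -23.646, 0.017, 0.005, -0.0], 'tcp_pos': [0.254, -0.516, 0.231], 'orientation': [-0.0, 0.974, 0.227, -0.0], 'wrist_force': [0.715, 0.925, -0.854], 'wrist_torque': [-0.018, 0.015, -0.0], 'finger_gap': 0.085}
```

View pics/scene0.png

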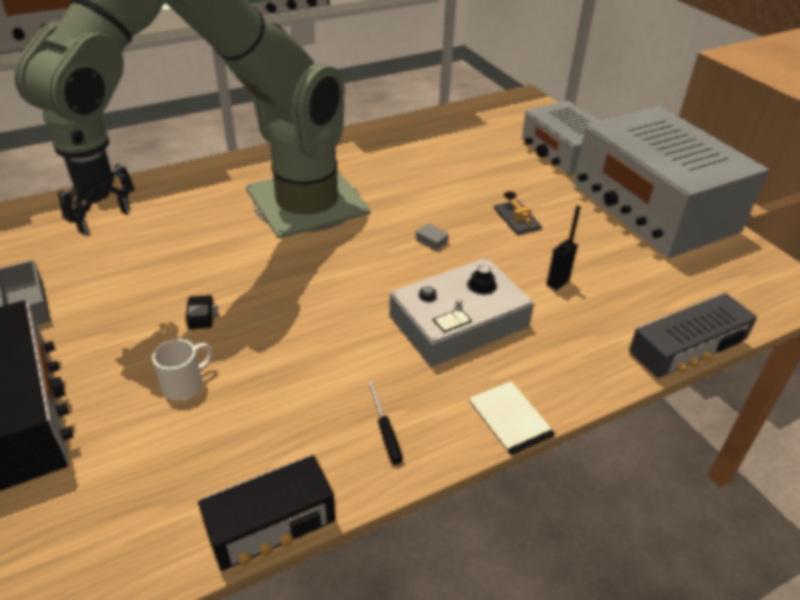

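View pics/side0.png

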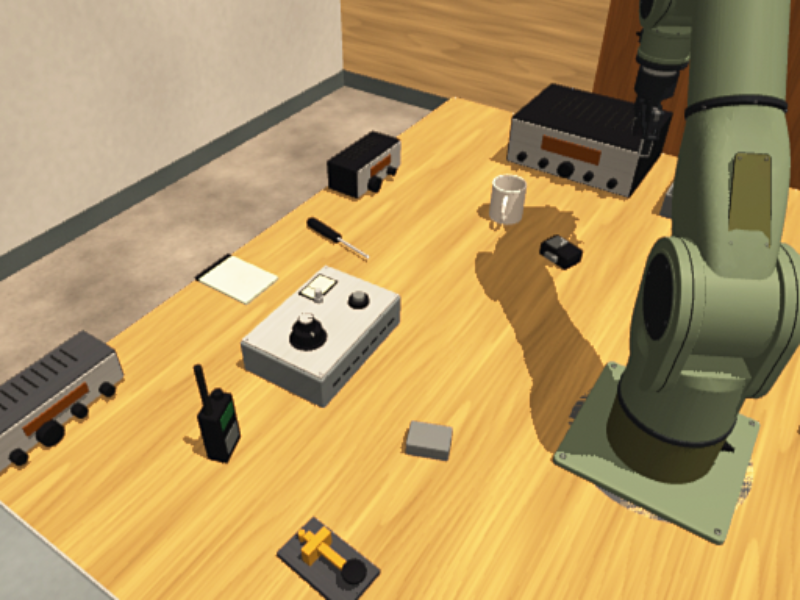

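The scene view shows the tuner at about (460,310), with knob at (484,278) and button at (428,293). In the side view the knob is at (307,330), the button at (359,298) and the adapter at (317,294). Next I'll fit the panel outline.

```bash
python3 - <<'E'
from h import *
import pickle
for n,(seed) in (("scene",(470,300)),("side",(340,340))):
    c=pickle.load(open(n+".pkl","rb")); im=c["img"]
    hsv=cv2.cvtColor(im,cv2.COLOR_BGR2HSV)
    s=(int(seed[0]*.64),int(seed[1]*.64)); print(n,hsv[s[1],s[0]])
    v=int(hsv[s[1],s[0],2])
    m=((hsv[...,1]<70)&(hsv[...,2]>v-28)).astype(np.uint8)
    k,l=cv2.connectedComponents(m,connectivity=4); m=(l==l[s[1],s[0]]).astype(np.uint8)
    ct=max(cv2.findContours(m,0,2)[0],key=cv2.contourArea)[:,0]
    P=np.array([onz(c,u,v,.075)[:2] for u,v in ct],np.float32)
    r=cv2.minAreaRect(P*1000); print(r, ct.min(0)/.64,ct.max(0)/.64)
    ctr=np.array(r[0])/1000; w,h=r[1]; a=np.radians(r[2]+(0 if h>w else 90)) # x axis along short side
    for flip in (0,np.pi):
        A=a+flip; R=np.array([[np.cos(A),-np.sin(A)],[np.sin(A),np.cos(A)]])
        for nm,o,z in(("ring",(-.01,.06),.121),("btn",(-.035,-.065),.09)):
            p=np.r_[ctr+R@np.array(o),z]; print(round(np.degrees(A),1),nm,p.round(4),(proj(c,p)/.64).round(0))
    crop=im[s[1]-75:s[1]+75,s[0]-100:s[0]+100]
    cv2.imwrite(f"pics/{n}c.png",cv2.resize(crop,(800,600),interpolation=2)); print("crop org",s[0]-100,s[1]-75)
E
```

```text
scene [ 17  46 220]
((596.1702270507812, 119.80187225341797), (169.02069091796875, 249.03311157226562), 2.097930431365967) [393.75  259.375] [529.6875 335.9375]
2.1 ring [0.584  0.1794 0.121 ] [483. 268.]
2.1 btn [0.5636 0.0536 0.09  ] [427. 291.]
182.1 ring [0.6084 0.0602 0.121 ] [441. 291.]
182.1 btn [0.6288 0.186  0.09  ] [496. 291.]
crop org 200 117
side [ 22  31 238]
((592.8438720703125, 118.80889129638672), (171.82138061523438, 251.99844360351562), 2.0816192626953125) [242.1875 267.1875] [396.875 375.   ]
2.1 ring [0.5807 0.1784 0.121 ] [306. 317.]
2.1 btn [0.5602 0.0526 0.09  ] [358. 296.]
182.1 ring [0.605  0.0592 0.121 ] [336. 277.]
182.1 btn [0.6255 0.185  0.09  ] [285. 323.]
crop org 117 142
```

View pics/sidec.png

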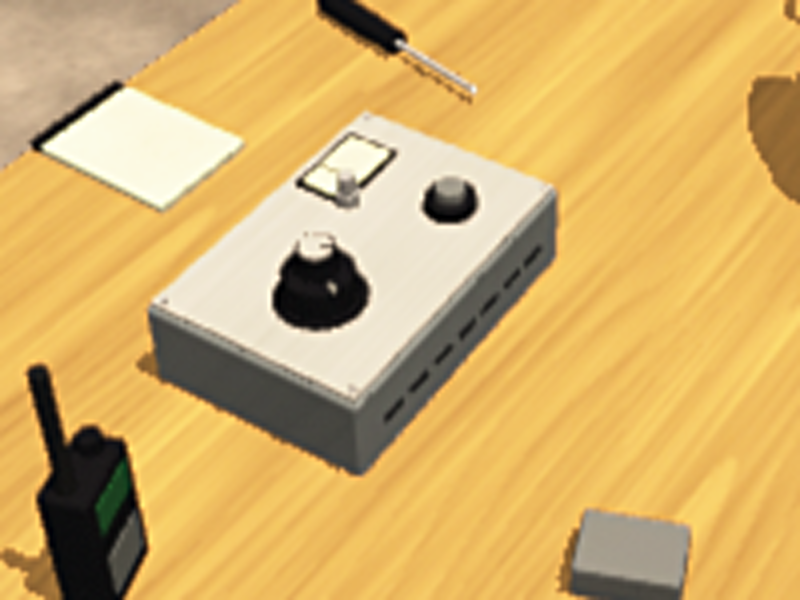

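The side crop confirms a tuner yaw of about 2° and knob at about (0.582,0.179). Both views agree within 4 mm, and the panel measures 172×252 mm as expected. I'll move above the knob next.

jog_arm:
  rows:
    - {"x": 2.5,"y": -2.0}
    - {"x": 2.5,"y": -2.0}
    - {"x": 2.5,"y": -2.0}
    - {"x": 2.5,"y": -2.0}
    - {"x": 2.5,"y": -2.0}
    - {"x": 2.5,"y": -2.0}
    - {"x": 2.5,"y": -2.0}
    - {"x": 2.5,"y": -2.0}
  hand: 1

```text
$.rows[0]: bad value
```

jog_arm:
  rows:
    - {"x": 2.5,"y": -2.0}
    - {"x": 2.5,"y": -2.0}
    - {"x": 2.5,"y": -2.0}
    - {"x": 2.5,"y": -2.0}
    - {"x": 2.5,"y": -2.0}
    - {"x": 2.5,"y": -2.0}
    - {"x": 2.5,"y": -2.0}
    - {"x": 2.5,"y": -2.0}

```text
$.rows[0]: bad value
```

jog_arm:
  rows:
    - {"x": 2.5,"y": -2.0}
    - {"x": 2.5,"y": -2.0}
    - {"x": 2.5,"y": -2.0}
    - {"x": 2.5,"y": -2.0}
    - {"x": 2.5,"y": -2.0}
    - {"x": 2.5,"y": -2.0}
    - {"x": 2.5,"y": -2.0}
    - {"x": 2.5,"y": -2.0}

```text
$.rows[0]: bad value
```

jog_arm:
  rows:
    - {"az": -8.5}
    - {"az": -8.5}
    - {"az": -8.5}
    - {"az": -8.5}
    - {"az": -8.5}
    - {"az": -8.5}
    - {"az": -8.5}
    - {"az": -8.5}

```text
$.rows[0]: bad value
```

jog_arm:
  rows:
    - {"az": -8.0}
    - {"az": -8.0}
    - {"az": -6.0}
    - {}
    - {}

```text
$.rows[0]: bad value
```

```bash
python3 - <<'E'
from h import *
import pickle
s=env.state(); print({k:np.round(v,3).tolist() for k,v in s.items()})
c=env.get_image("wrist"); c["pose"]=np.array(c["pose"]); pickle.dump(c,open("w1.pkl","wb"))
print(c["pose"].round(3).tolist(),c["fx"],c["cx"],c["cy"])
cv2.imwrite("pics/w1.png",cv2.resize(c["img"],(800,600)))
for p in ((.5825,.179,.121),(.5825,.179,.075),(.562,.053,.09)): print((proj(c,p)/.64).round(0))
E
```

```text
{'time_s': 0.1, 'q': [1.071, 0.707, -0.028, 1.485, 0.022, 0.951, -0.075], 'qd': [-0.001, -0.002, 0.001, -0.001, 0.0, -0.001, 0.0], 'tau': [0.002, -88.429, 1.237, -23.646, 0.017, 0.005, -0.0], 'tcp_pos': [0.254, -0.516, 0.231], 'orientation': [-0.0, 0.974, 0.227, -0.0], 'wrist_force': [0.715, 0.925, -0.854], 'wrist_torque': [-0.018, 0.015, -0.0], 'finger_gap': 0.085}
[[0.442, -0.854, -0.273, 0.324], [-0.897, -0.421, -0.134, -0.48], [-0.001, 0.304, -0.953, 0.374], [0.0, 0.0, 0.0, 1.0]] 286.40222361627076 255.65020365578218 197.77703688308856
[-2199. -2830.]
[-1294. -1787.]
[ -844. -1409.]
```

View pics/w1.png

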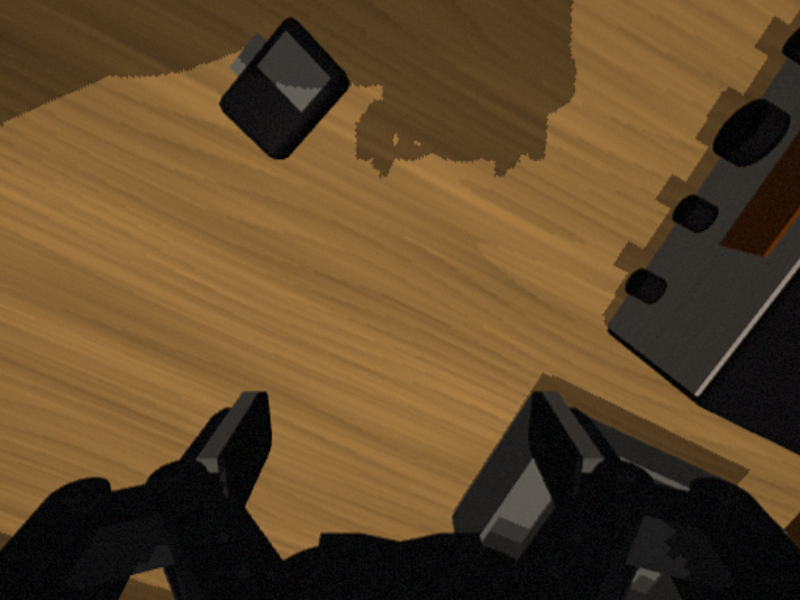

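The moves were refused, and this picture shows only the start pose. Rows may need all six numbers.

jog_arm:
  rows:
    - {"x": 2.5,"y": -2.0,"z": 0,"ax": 0,"ay": 0,"az": 0}

```text
time_s: 0.25
tcp_pos: [0.2658, -0.4886, 0.2306]
orientation: [0.0, 0.974, 0.225, -0.001]
wrist_force: [1.9, -0.1, 0.3]
finger_gap: 0.0854
```

jog_arm:
  rows:
    - {"x": 2.5,"y": -2,"z": 0,"ax": 0,"ay": 0,"az": 0}
    - {"x": 2.5,"y": -2,"z": 0,"ax": 0,"ay": 0,"az": 0}
    - {"x": 2.5,"y": -2,"z": 0,"ax": 0,"ay": 0,"az": 0}
    - {"x": 2.5,"y": -2,"z": 0,"ax": 0,"ay": 0,"az": 0}
    - {"x": 2.5,"y": -2,"z": 0,"ax": 0,"ay": 0,"az": 0}
    - {"x": 2.5,"y": -2,"z": 0,"ax": 0,"ay": 0,"az": 0}
    - {"x": 2.5,"y": -2,"z": 0,"ax": 0,"ay": 0,"az": 0}
    - {"x": 2.5,"y": -2,"z": 0,"ax": 0,"ay": 0,"az": 0}

```text
time_s: 1.05
tcp_pos: [0.3768, -0.2536, 0.2313]
orientation: [-0.0, 0.974, 0.227, -0.0]
wrist_force: [1.0, -0.6, -0.5]
finger_gap: 0.0856
```

jog_arm:
  rows:
    - {"x": 2.5,"y": -2,"z": 0,"ax": 0,"ay": 0,"az": 0}
    - {"x": 2.5,"y": -2,"z": 0,"ax": 0,"ay": 0,"az": 0}
    - {"x": 2.5,"y": -2,"z": 0,"ax": 0,"ay": 0,"az": 0}
    - {"x": 2.5,"y": -2,"z": 0,"ax": 0,"ay": 0,"az": 0}
    - {"x": 2.5,"y": -2,"z": 0,"ax": 0,"ay": 0,"az": 0}
    - {"x": 2.5,"y": -2,"z": 0,"ax": 0,"ay": 0,"az": 0}
    - {"x": 2.5,"y": -2,"z": 0,"ax": 0,"ay": 0,"az": 0}
    - {"x": 2.5,"y": -2,"z": 0,"ax": 0,"ay": 0,"az": 0}

```text
time_s: 1.85
tcp_pos: [0.4855, -0.0216, 0.2312]
orientation: [-0.0, 0.974, 0.227, -0.0]
wrist_force: [0.4, -0.1, -0.5]
finger_gap: 0.0853
```

jog_arm:
  rows:
    - {"x": 2.5,"y": -2,"z": 0,"ax": 0,"ay": 0,"az": 0}
    - {"x": 2.5,"y": -2,"z": 0,"ax": 0,"ay": 0,"az": 0}
    - {"x": 2.5,"y": -2,"z": 0,"ax": 0,"ay": 0,"az": 0}
    - {"x": 2.5,"y": -2,"z": 0,"ax": 0,"ay": 0,"az": 0}
    - {"x": 2.5,"y": -2,"z": 0,"ax": 0,"ay": 0,"az": 0}
    - {"x": 2.5,"y": -2,"z": 0,"ax": 0,"ay": 0,"az": 0}
    - {"x": 2.5,"y": -2,"z": 0,"ax": 0,"ay": 0,"az": 0}

```text
time_s: 2.55
tcp_pos: [0.5805, 0.1813, 0.2312]
orientation: [-0.0, 0.974, 0.227, -0.0]
wrist_force: [-1.2, -0.2, 0.6]
finger_gap: 0.0853
```

jog_arm:
  rows:
    - {"x": 0,"y": 0,"z": 0,"ax": 0,"ay": 0,"az": -8.5}
    - {"x": 0,"y": 0,"z": 0,"ax": 0,"ay": 0,"az": -8.5}
    - {"x": 0,"y": 0,"z": 0,"ax": 0,"ay": 0,"az": -8.5}
    - {"x": 0,"y": 0,"z": 0,"ax": 0,"ay": 0,"az": -8.5}
    - {"x": 0,"y": 0,"z": 0,"ax": 0,"ay": 0,"az": -8.5}
    - {"x": 0,"y": 0,"z": 0,"ax": 0,"ay": 0,"az": -8.5}
    - {"x": 0,"y": 0,"z": 0,"ax": 0,"ay": 0,"az": -8.5}
    - {"x": 0,"y": 0,"z": 0,"ax": 0,"ay": 0,"az": -8.5}

```text
time_s: 3.35
tcp_pos: [0.5801, 0.1799, 0.2311]
orientation: [-0.0, 0.678, 0.735, -0.0]
wrist_force: [0.1, -0.5, 0.1]
finger_gap: 0.0853
```

jog_arm:
  rows:
    - {"x": 0,"y": 0,"z": 0,"ax": 0,"ay": 0,"az": -8}
    - {"x": 0,"y": 0,"z": 0,"ax": 0,"ay": 0,"az": -8}
    - {"x": 0,"y": 0,"z": 0,"ax": 0,"ay": 0,"az": -6}
    - {"x": 0,"y": 0,"z": 0,"ax": 0,"ay": 0,"az": 0}
    - {"x": 0,"y": 0,"z": 0,"ax": 0,"ay": 0,"az": 0}

```text
time_s: 3.85
tcp_pos: [0.5802, 0.1799, 0.2311]
orientation: [-0.0, 0.53, 0.848, -0.0]
wrist_force: [0.3, -0.8, 0.8]
finger_gap: 0.0854
```

```bash
cat > look.py <<'E'
from h import *
import pickle,sys
s=env.state(); print({k:np.round(v,3).tolist() for k,v in s.items() if k not in("qd","tau")})
n=sys.argv[1]
c=env.get_image("wrist"); c["pose"]=np.array(c["pose"]); pickle.dump(c,open(n+".pkl","wb"))
cv2.imwrite(f"pics/{n}.png",cv2.resize(c["img"],(800,600)))
for p in ((.5825,.179,.121),(.5825,.179,.101),(.562,.053,.09),(.562,.053,.075)): print((proj(c,p)/.64).round(0))
E
python3 look.py w2
```

```text
{'time_s': 3.85, 'q': [-0.192, 0.773, -0.348, 1.35, 0.275, 1.066, -0.128], 'tcp_pos': [0.58, 0.18, 0.231], 'orientation': [-0.0, 0.53, 0.848, -0.0], 'wrist_force': [0.282, -0.783, 0.766], 'wrist_torque': [-0.014, 0.013, 0.002], 'finger_gap': 0.085}
[402. 309.]
[402. 300.]
[301. 432.]
[305. 421.]
```

View pics/w2.png

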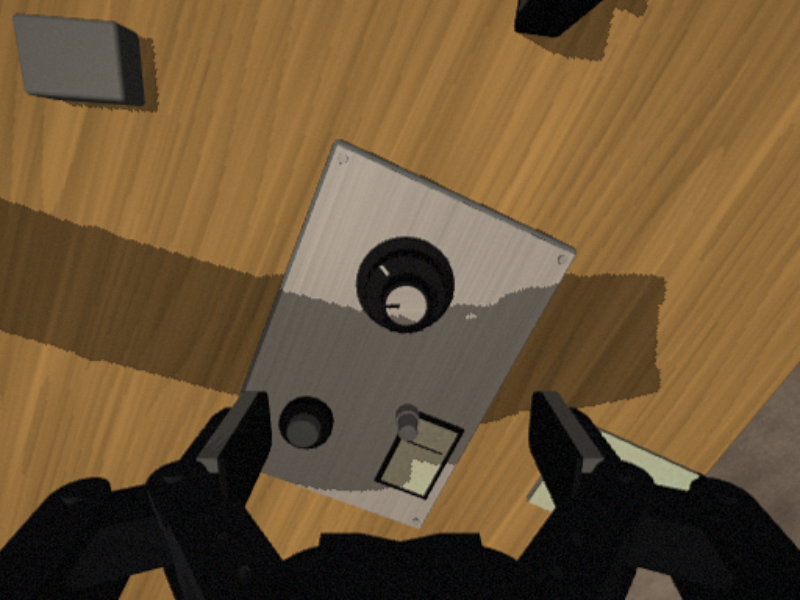

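Wrist view: the fine knob's cap is at (406,306), the ring blob at (405,284), the button cap at (303,430) and the adapter at (407,420). I'll refine these.

```bash
cat > disc.py <<'E'
from h import *
import pickle,sys
c=pickle.load(open(sys.argv[1]+".pkl","rb"));g=cv2.cvtColor(c["img"],cv2.COLOR_BGR2GRAY)
def disc(u,v,z,lo,r=26):
    u,v=int(u*.64),int(v*.64); m=np.zeros_like(g); m[v-r:v+r,u-r:u+r]=(g[v-r:v+r,u-r:u+r]>lo)
    k,l=cv2.connectedComponents(m,connectivity=4); m=(l==l[v,u]).astype(np.uint8)
    ct=max(cv2.findContours(m,0,1)[0],key=cv2.contourArea)[:,0]
    h=cv2.convexHull(ct)[:,0]
    P=np.array([onz(c,a,b,z)[:2] for a,b in h],np.float32)*1000
    (x,y),rad=cv2.minEnclosingCircle(P); e=cv2.fitEllipse(P)
    print("lo",lo,"circ",round(x,1),round(y,1),round(rad,1),"ell",np.round(e[0],1),np.round(e[1],1),"area",m.sum())
u,v=map(float,sys.argv[2:4]); z=float(sys.argv[4]); print(g[int(v*.64),int(u*.64)])
for lo in map(int,sys.argv[5:]): disc(u,v,z,lo)
E
python3 disc.py w2 410 300 .121 55 70 85; python3 disc.py w2 302 431 .09 30 36 42 50
python3 - <<'E'
import cv2; im=cv2.imread('pics/w2.png'); cv2.imwrite('pics/w2c.png',cv2.resize(im[220:470,240:490],(600,600),interpolation=2))
E
```

```text
153
lo 55 circ 583.3 182.1 12.5 ell [583.3 182.3] [24.3 24.7] area 518
lo 70 circ 583.1 182.2 12.3 ell [583.1 182.4] [23.9 24.4] area 500
lo 85 circ 583.1 182.4 12.1 ell [583.1 182.4] [23.3 24.2] area 487
57Traceback (most recent call last):
  File "disc.py", line 13, in <module>
    for lo in map(int,sys.argv[5:]): disc(u,v,z,lo)
                                     ~~~~^^^^^^^^^^
  File "disc.py", line 10, in disc
    (x,y),rad=cv2.minEnclosingCircle(P); e=cv2.fitEllipse(P)
                                           ~~~~~~~~~~~~~~^^^
cv2.error: OpenCV(4.12.0) /io/opencv/modules/imgproc/src/shapedescr.cpp:361: error: (-201:Incorrect size of input array) There should be at least 5 points to fit the ellipse in function 'fitEllipseNoDirect'
```

View pics/w2c.png

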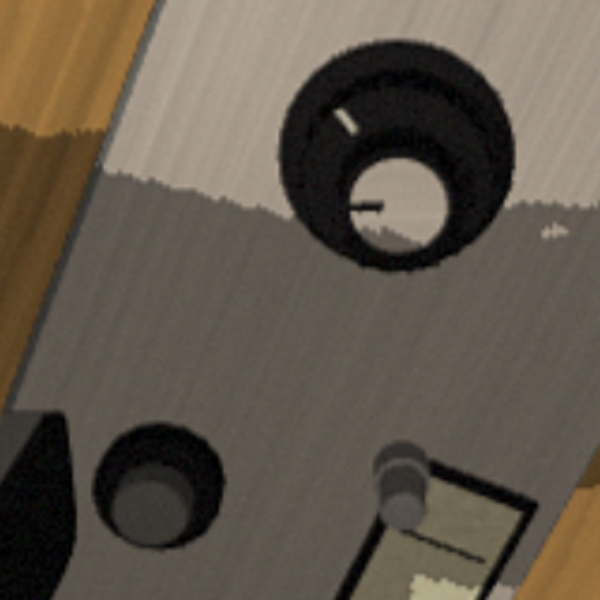

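The wrist view puts the knob axis at (583.2,182.3) and the fixed cameras give about (582.5,179). The fingers' midline in the image agrees with tool y +3.5 mm. I'll shift and descend.

jog_arm:
  rows:
    - {"x": 0,"y": 0.35,"z": 1,"ax": 0,"ay": 0,"az": 0}
    - {"x": 0,"y": 0,"z": 2,"ax": 0,"ay": 0,"az": 0}
    - {"x": 0,"y": 0,"z": 2,"ax": 0,"ay": 0,"az": 0}
    - {"x": 0,"y": 0,"z": 2,"ax": 0,"ay": 0,"az": 0}
    - {"x": 0,"y": 0,"z": 2,"ax": 0,"ay": 0,"az": 0}
    - {"x": 0,"y": 0,"z": 2,"ax": 0,"ay": 0,"az": 0}
    - {"x": 0,"y": 0,"z": 0,"ax": 0,"ay": 0,"az": 0}
    - {"x": 0,"y": 0,"z": 0,"ax": 0,"ay": 0,"az": 0}

```text
time_s: 4.7
tcp_pos: [0.5834, 0.1817, 0.1214]
orientation: [-0.0, 0.528, 0.849, -0.0]
wrist_force: [-0.1, -0.1, 0.3]
finger_gap: 0.0852
```

```bash
python3 look.py w3
```

```text
{'time_s': 4.7, 'q': [-0.208, 0.909, -0.31, 1.463, 0.334, 0.822, -0.178], 'tcp_pos': [0.583, 0.182, 0.121], 'orientation': [-0.0, 0.528, 0.849, -0.0], 'wrist_force': [-0.074, -0.091, 0.296], 'wrist_torque': [0.03, -0.033, -0.004], 'finger_gap': 0.085}
[393. 403.]
[394. 378.]
[246. 557.]
[256. 533.]
```

View pics/w3.png

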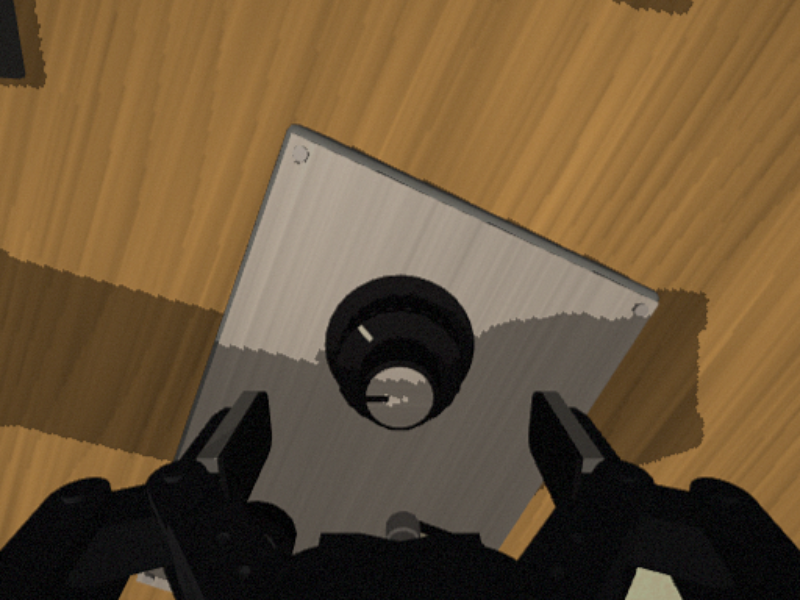

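The knob is centred between the fingers (400 px vs midline 399). I'll descend 4.4 cm and close.

jog_arm:
  rows:
    - {"x": 0,"y": 0,"z": 1.5,"ax": 0,"ay": 0,"az": 0}
    - {"x": 0,"y": 0,"z": 1.5,"ax": 0,"ay": 0,"az": 0}
    - {"x": 0,"y": 0,"z": 1.0,"ax": 0,"ay": 0,"az": 0}
    - {"x": 0,"y": 0,"z": 0.4,"ax": 0,"ay": 0,"az": 0}
    - {"x": 0,"y": 0,"z": 0,"ax": 0,"ay": 0,"az": 0}

```text
time_s: 5.25
tcp_pos: [0.5834, 0.1816, 0.0775]
orientation: [-0.0, 0.528, 0.849, 0.0]
wrist_force: [-0.3, -0.9, 0.2]
finger_gap: 0.0851
```

jog_arm:
  rows:
    - {"x": 0,"y": 0,"z": 0,"ax": 0,"ay": 0,"az": 0}
    - {"x": 0,"y": 0,"z": 0,"ax": 0,"ay": 0,"az": 0}
  hand: 0.68

```text
time_s: 5.45
tcp_pos: [0.5836, 0.1817, 0.078]
orientation: [0.0, 0.528, 0.849, 0.0]
wrist_force: [-0.0, 0.0, 0.9]
finger_gap: 0.0596
```

```bash
python3 look.py w4
```

```text
{'time_s': 5.45, 'q': [-0.218, 0.97, -0.289, 1.492, 0.359, 0.732, -0.198], 'tcp_pos': [0.584, 0.182, 0.078], 'orientation': [0.0, 0.528, 0.849, 0.0], 'wrist_force': [-0.001, 0.04, 0.923], 'wrist_torque': [-0.019, 0.019, -0.028], 'finger_gap': 0.06}
[391. 484.]
[392. 440.]
[211. 646.]
[225. 611.]
```

View pics/w4.png

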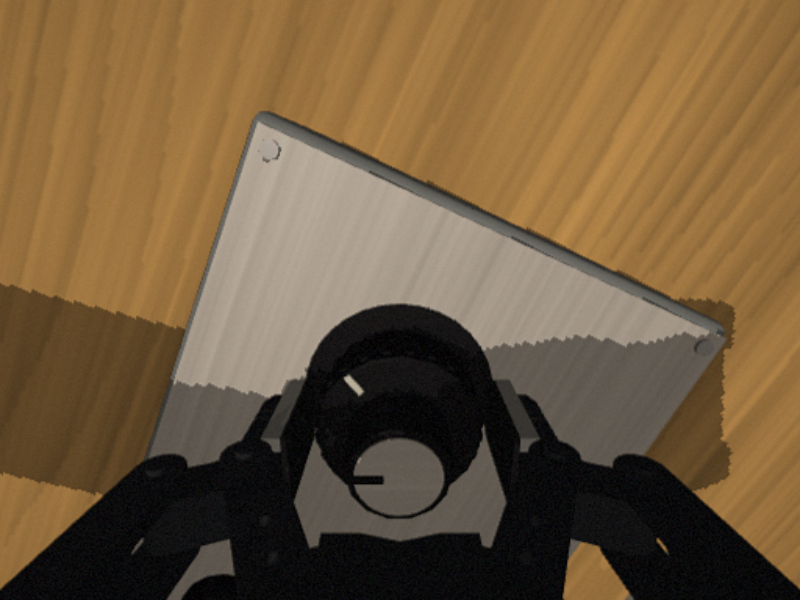

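The pads straddle the ring symmetrically, and the fine mark points image-left at (368,480). I'll close on the ring.

jog_arm:
  rows:
    - {"x": 0,"y": 0,"z": 0,"ax": 0,"ay": 0,"az": 0}
    - {"x": 0,"y": 0,"z": 0,"ax": 0,"ay": 0,"az": 0}
    - {"x": 0,"y": 0,"z": 0,"ax": 0,"ay": 0,"az": 0}
    - {"x": 0,"y": 0,"z": 0,"ax": 0,"ay": 0,"az": 0}
    - {"x": 0,"y": 0,"z": 0,"ax": 0,"ay": 0,"az": 0}
  hand: 0.4

```text
time_s: 6.0
tcp_pos: [0.5834, 0.1815, 0.0782]
orientation: [0.0, 0.528, 0.849, 0.0]
wrist_force: [-4.0, -0.9, 11.7]
finger_gap: 0.05
```

```bash
cat > st.py <<'E'
from h import *
s=env.state(); print({k:np.round(s[k],3).tolist() for k in("time_s","tcp_pos","orientation","wrist_force","wrist_torque","finger_gap")},"tau7",round(s["tau"][6],3),"q7",round(s["q"][6],3))
q=s["orientation"]; print("yaw deg tool y",np.degrees(np.arctan2(q[2]**2-q[1]**2,2*q[1]*q[2])).round(2))
E
python3 st.py
```

```text
{'time_s': 6.0, 'tcp_pos': [0.583, 0.181, 0.078], 'orientation': [0.0, 0.528, 0.849, 0.0], 'wrist_force': [-4.002, -0.867, 11.685], 'wrist_torque': [-0.465, 0.963, -0.066], 'finger_gap': 0.05} tau7 0.005 q7 -0.198
yaw deg tool y 26.22
```

jog_arm:
  rows:
    - {"x": 0,"y": 0,"z": 0,"ax": 0,"ay": 0,"az": 1}
    - {"x": 0,"y": 0,"z": 0,"ax": 0,"ay": 0,"az": 2}
    - {"x": 0,"y": 0,"z": 0,"ax": 0,"ay": 0,"az": 2}
    - {"x": 0,"y": 0,"z": 0,"ax": 0,"ay": 0,"az": 2}
    - {"x": 0,"y": 0,"z": 0,"ax": 0,"ay": 0,"az": 2}
    - {"x": 0,"y": 0,"z": 0,"ax": 0,"ay": 0,"az": 1}
    - {"x": 0,"y": 0,"z": 0,"ax": 0,"ay": 0,"az": 0}

```text
time_s: 6.7
tcp_pos: [0.5834, 0.1815, 0.0782]
orientation: [0.0, 0.601, 0.8, 0.0]
wrist_force: [-5.0, -2.1, 11.6]
finger_gap: 0.05
```

```bash
python3 st.py
```

```text
{'time_s': 6.7, 'tcp_pos': [0.583, 0.182, 0.078], 'orientation': [0.0, 0.601, 0.8, 0.0], 'wrist_force': [-5.017, -2.079, 11.626], 'wrist_torque': [-0.389, 0.932, -0.157], 'finger_gap': 0.05} tau7 -0.208 q7 -0.328
yaw deg tool y 16.18
```

jog_arm:
  rows:
    - {"x": 0,"y": 0,"z": 0,"ax": 0,"ay": 0,"az": 2}
    - {"x": 0,"y": 0,"z": 0,"ax": 0,"ay": 0,"az": 2}
    - {"x": 0,"y": 0,"z": 0,"ax": 0,"ay": 0,"az": 3}
    - {"x": 0,"y": 0,"z": 0,"ax": 0,"ay": 0,"az": 3}
    - {"x": 0,"y": 0,"z": 0,"ax": 0,"ay": 0,"az": 3}
    - {"x": 0,"y": 0,"z": 0,"ax": 0,"ay": 0,"az": 2}
    - {"x": 0,"y": 0,"z": 0,"ax": 0,"ay": 0,"az": 1}
    - {"x": 0,"y": 0,"z": 0,"ax": 0,"ay": 0,"az": 0}

```text
time_s: 7.5
tcp_pos: [0.5835, 0.1816, 0.0781]
orientation: [0.0, 0.706, 0.708, 0.0]
wrist_force: [-3.3, -2.3, 12.1]
finger_gap: 0.0503
```

```bash
python3 st.py
```

```text
{'time_s': 7.5, 'tcp_pos': [0.583, 0.182, 0.078], 'orientation': [0.0, 0.706, 0.708, 0.0], 'wrist_force': [-3.343, -2.307, 12.149], 'wrist_torque': [-0.341, 0.807, -0.129], 'finger_gap': 0.05} tau7 -0.209 q7 -0.531
yaw deg tool y 0.19
```

jog_arm:
  rows:
    - {"x": 0,"y": 0,"z": 0,"ax": 0,"ay": 0,"az": 1.5}
    - {"x": 0,"y": 0,"z": 0,"ax": 0,"ay": 0,"az": 1.5}
    - {"x": 0,"y": 0,"z": 0,"ax": 0,"ay": 0,"az": 0}

```text
time_s: 7.8
tcp_pos: [0.5835, 0.1816, 0.0782]
orientation: [0.0, 0.724, 0.689, 0.0]
wrist_force: [-3.4, -1.7, 11.4]
finger_gap: 0.0502
```

```bash
python3 st.py
```

```text
{'time_s': 7.8, 'tcp_pos': [0.583, 0.182, 0.078], 'orientation': [0.0, 0.724, 0.689, 0.0], 'wrist_force': [-3.378, -1.744, 11.386], 'wrist_torque': [-0.331, 0.799, -0.167], 'finger_gap': 0.05} tau7 -0.32 q7 -0.568
yaw deg tool y -2.83
```

jog_arm:
  rows:
    - {"x": 0,"y": 0,"z": 0,"ax": 0,"ay": 0,"az": 0}
    - {"x": 0,"y": 0,"z": 0,"ax": 0,"ay": 0,"az": 0}

```text
time_s: 8.0
tcp_pos: [0.5835, 0.1815, 0.0781]
orientation: [0.0, 0.724, 0.69, 0.0]
wrist_force: [-4.2, 0.5, 11.5]
finger_gap: 0.0504
```

```bash
python3 st.py; python3 -c "
from cell import env;print(env.state()['tau'],env.state()['qd'])"
```

```text
{'time_s': 8.0, 'tcp_pos': [0.583, 0.182, 0.078], 'orientation': [0.0, 0.724, 0.69, 0.0], 'wrist_force': [-4.216, 0.48, 11.492], 'wrist_torque': [-0.322, 0.746, -0.185], 'finger_gap': 0.05} tau7 0.158 q7 -0.568
yaw deg tool y -2.79
[ -0.45126527 -93.87574196  -1.50702965 -18.21669638   0.23099192
  -1.15345918   0.15784479] [-1.35821566e-03  1.17486981e-03 -6.55666199e-05 -7.61057658e-05
 -1.70443521e-03 -3.08733915e-04  9.83758678e-04]
```

```bash
cat > chk.py <<'E'
from h import *
import pickle,sys
T=[]
for i in range(4):
    c=env.get_image("wrist"); s=env.state(); T.append(np.r_[s["wrist_torque"][2],s["wrist_force"],s["tau"][6]])
T=np.array(T); q=s["orientation"]
yaw=np.degrees(np.arctan2(q[2]**2-q[1]**2,2*q[1]*q[2]))
print("t",round(s["time_s"],2),"tz",T[:,0].round(3),"mean",T.mean(0).round(3),"yaw",yaw.round(2))
c["pose"]=np.array(c["pose"])
def feats(im):
    g=cv2.cvtColor(im,cv2.COLOR_BGR2GRAY)
    # ring mark: bright pixels inside black shoulder
    y0,y1,x0,x1=225,270,206,310
    m=(g[y0:y1,x0:x1]>75).astype(np.uint8); k,l,st,ce=cv2.connectedComponentsWithStats(m)
    b=[((ce[i]+[x0,y0])/.64).round(1).tolist()+[int(st[i,4])] for i in range(1,k) if 8<=st[i,4]<120]
    # fine line: darkest sector inside disc
    cx,cy=400*.64,478*.64; a=np.radians(np.arange(0,360,2))
    v=[np.mean([g[int(round(cy+r*np.sin(t))),int(round(cx+r*np.cos(t)))] for r in range(14,24)]) for t in a]
    w=np.clip(np.median(v)*.7-np.array(v),0,None); z=(w*np.exp(1j*a)).sum()
    return b,"fine img ang",np.degrees(np.angle(z)).round(1)
print("w4",feats(pickle.load(open("w4.pkl","rb"))["img"])); print("now",feats(c["img"]))
if len(sys.argv)>1: cv2.imwrite(f"pics/{sys.argv[1]}.png",cv2.resize(c["img"],(800,600)))
E
python3 chk.py
```

```text
t 8.2 tz [-0.217 -0.176 -0.167 -0.205] mean [-0.192 -3.342 -1.697 11.835  0.159] yaw -2.79
w4 ([[353.0, 384.3, 72]], 'fine img ang', np.float64(177.1))
now ([[354.0, 383.4, 61]], 'fine img ang', np.float64(153.6))
```

The ring mark moves with the gripper, so there is no slip. Continuing in small steps.

jog_arm:
  rows:
    - {"x": 0,"y": 0,"z": 0,"ax": 0,"ay": 0,"az": 1.5}
    - {"x": 0,"y": 0,"z": 0,"ax": 0,"ay": 0,"az": 1.5}
    - {"x": 0,"y": 0,"z": 0,"ax": 0,"ay": 0,"az": 0}

```text
time_s: 8.5
tcp_pos: [0.5835, 0.1815, 0.0782]
orientation: [0.0, 0.742, 0.67, 0.0]
wrist_force: [-3.7, -2.0, 11.5]
finger_gap: 0.0506
```

```bash
python3 chk.py
```

```text
t 8.7 tz [-0.136 -0.134 -0.185 -0.174] mean [-0.157 -3.42  -1.566 11.238  0.099] yaw -5.79
w4 ([[353.0, 384.3, 72]], 'fine img ang', np.float64(177.1))
now ([[354.0, 383.4, 62]], 'fine img ang', np.float64(150.9))
```

jog_arm:
  rows:
    - {"x": 0,"y": 0,"z": 0,"ax": 0,"ay": 0,"az": 1.5}
    - {"x": 0,"y": 0,"z": 0,"ax": 0,"ay": 0,"az": 1.5}
    - {"x": 0,"y": 0,"z": 0,"ax": 0,"ay": 0,"az": 0}

```text
time_s: 9.0
tcp_pos: [0.5835, 0.1815, 0.0782]
orientation: [0.0, 0.759, 0.651, 0.0]
wrist_force: [-2.7, -1.1, 11.3]
finger_gap: 0.0502
```

```bash
python3 chk.py|grep -v w4
```

```text
t 9.2 tz [-0.132 -0.188 -0.108 -0.162] mean [-0.147 -3.104 -1.212 11.378  0.099] yaw -8.79
now ([[354.0, 383.6, 62]], 'fine img ang', np.float64(148.1))
```

jog_arm:
  rows:
    - {"x": 0,"y": 0,"z": 0,"ax": 0,"ay": 0,"az": 1.5}
    - {"x": 0,"y": 0,"z": 0,"ax": 0,"ay": 0,"az": 1.5}
    - {"x": 0,"y": 0,"z": 0,"ax": 0,"ay": 0,"az": 0}

```text
time_s: 9.5
tcp_pos: [0.5835, 0.1815, 0.0781]
orientation: [0.0, 0.776, 0.63, 0.0]
wrist_force: [-3.1, -1.1, 11.5]
finger_gap: 0.0505
```

```bash
python3 chk.py|grep -v w4
```

```text
t 9.7 tz [-0.146 -0.112 -0.145 -0.169] mean [-0.143 -3.015 -1.567 11.629  0.099] yaw -11.79
now ([[354.3, 383.7, 60]], 'fine img ang', np.float64(145.6))
```

jog_arm:
  rows:
    - {"x": 0,"y": 0,"z": 0,"ax": 0,"ay": 0,"az": 1.5}
    - {"x": 0,"y": 0,"z": 0,"ax": 0,"ay": 0,"az": 1.5}
    - {"x": 0,"y": 0,"z": 0,"ax": 0,"ay": 0,"az": 0}

```text
time_s: 10.0
tcp_pos: [0.5835, 0.1815, 0.0781]
orientation: [0.0, 0.792, 0.61, 0.0]
wrist_force: [-3.6, -2.2, 12.1]
finger_gap: 0.0505
```

```bash
python3 chk.py|grep -v w4
```

```text
t 10.2 tz [-0.177 -0.125 -0.17  -0.159] mean [-0.158 -2.693 -1.593 11.421  0.099] yaw -14.79
now ([[354.4, 383.8, 61]], 'fine img ang', np.float64(142.5))
```

jog_arm:
  rows:
    - {"x": 0,"y": 0,"z": 0,"ax": 0,"ay": 0,"az": 1.5}
    - {"x": 0,"y": 0,"z": 0,"ax": 0,"ay": 0,"az": 1.5}
    - {"x": 0,"y": 0,"z": 0,"ax": 0,"ay": 0,"az": 0}

```text
time_s: 10.5
tcp_pos: [0.5835, 0.1815, 0.0782]
orientation: [0.0, 0.808, 0.589, 0.0]
wrist_force: [-2.8, -2.5, 11.2]
finger_gap: 0.0505
```

```bash
python3 chk.py|grep -v w4
```

```text
t 10.7 tz [-0.165 -0.147 -0.19  -0.172] mean [-0.168 -2.89  -2.004 11.123  0.099] yaw -17.79
now ([[354.4, 383.9, 60]], 'fine img ang', np.float64(139.8))
```

jog_arm:
  rows:
    - {"x": 0,"y": 0,"z": 0,"ax": 0,"ay": 0,"az": 1.5}
    - {"x": 0,"y": 0,"z": 0,"ax": 0,"ay": 0,"az": 1.5}
    - {"x": 0,"y": 0,"z": 0,"ax": 0,"ay": 0,"az": 0}

```text
time_s: 11.0
tcp_pos: [0.5836, 0.1816, 0.0782]
orientation: [0.0, 0.823, 0.568, 0.0]
wrist_force: [-3.0, -2.0, 11.0]
finger_gap: 0.0501
```

```bash
python3 chk.py|grep -v w4
```

```text
t 11.2 tz [-0.188 -0.155 -0.129 -0.135] mean [-0.151 -2.844 -1.886 10.921  0.099] yaw -20.79
now ([[354.2, 383.6, 60]], 'fine img ang', np.float64(137.0))
```

jog_arm:
  rows:
    - {"x": 0,"y": 0,"z": 0,"ax": 0,"ay": 0,"az": 1.5}
    - {"x": 0,"y": 0,"z": 0,"ax": 0,"ay": 0,"az": 1.5}
    - {"x": 0,"y": 0,"z": 0,"ax": 0,"ay": 0,"az": 0}

```text
time_s: 11.5
tcp_pos: [0.5836, 0.1815, 0.0782]
orientation: [0.0, 0.838, 0.546, 0.0]
wrist_force: [-3.0, -3.0, 11.0]
finger_gap: 0.0502
```

```bash
python3 chk.py|grep -v w4
```

```text
t 11.7 tz [-0.117 -0.101 -0.211 -0.174] mean [-0.151 -2.783 -1.444 11.633  0.099] yaw -23.79
now ([[354.3, 383.9, 62]], 'fine img ang', np.float64(133.8))
```

jog_arm:
  rows:
    - {"x": 0,"y": 0,"z": 0,"ax": 0,"ay": 0,"az": 1.5}
    - {"x": 0,"y": 0,"z": 0,"ax": 0,"ay": 0,"az": 1.5}
    - {"x": 0,"y": 0,"z": 0,"ax": 0,"ay": 0,"az": 0}

```text
time_s: 12.0
tcp_pos: [0.5836, 0.1815, 0.0782]
orientation: [0.0, 0.852, 0.524, 0.0]
wrist_force: [-2.1, -1.3, 11.5]
finger_gap: 0.0502
```

```bash
python3 chk.py|grep -v w4
```

```text
t 12.2 tz [-0.147 -0.154 -0.153 -0.175] mean [-0.157 -2.48  -1.512 10.906  0.083] yaw -26.79
now ([[354.2, 383.6, 60]], 'fine img ang', np.float64(131.1))
```

jog_arm:
  rows:
    - {"x": 0,"y": 0,"z": 0,"ax": 0,"ay": 0,"az": 1.5}
    - {"x": 0,"y": 0,"z": 0,"ax": 0,"ay": 0,"az": 1.5}
    - {"x": 0,"y": 0,"z": 0,"ax": 0,"ay": 0,"az": 0}

```text
time_s: 12.5
tcp_pos: [0.5836, 0.1815, 0.0782]
orientation: [0.0, 0.865, 0.501, 0.0]
wrist_force: [-2.5, -1.7, 10.9]
finger_gap: 0.0501
```

```bash
python3 chk.py|grep -v w4
```

```text
t 12.7 tz [-0.055 -0.058 -0.045 -0.01 ] mean [-4.2000e-02 -2.3500e+00 -1.3110e+00  1.1114e+01 -8.0000e-03] yaw -29.78
now ([[354.3, 383.8, 62]], 'fine img ang', np.float64(127.8))
```

The torque shifted by 0.115 N m, about ten times the noise, so the stop is met about 2° back. That is within what the drag can hold, so I'll release.

jog_arm:
  rows:
    - {"x": 0,"y": 0,"z": 0,"ax": 0,"ay": 0,"az": 0}
    - {"x": 0,"y": 0,"z": 0,"ax": 0,"ay": 0,"az": 0}
    - {"x": 0,"y": 0,"z": 0,"ax": 0,"ay": 0,"az": 0}
    - {"x": 0,"y": 0,"z": 0,"ax": 0,"ay": 0,"az": 0}
  hand: 0.8

```text
time_s: 13.1
tcp_pos: [0.5833, 0.1816, 0.0773]
orientation: [-0.0, 0.865, 0.502, -0.0]
wrist_force: [-0.4, 0.2, 0.5]
finger_gap: 0.0684
```

```bash
python3 chk.py w5
```

```text
t 13.3 tz [-0.013  0.046 -0.036  0.021] mean [ 0.004  0.022 -0.363  0.085  0.   ] yaw -29.77
w4 ([[353.0, 384.3, 72]], 'fine img ang', np.float64(177.1))
now ([[354.9, 385.1, 64]], 'fine img ang', np.float64(124.6))
```

View pics/w5.png

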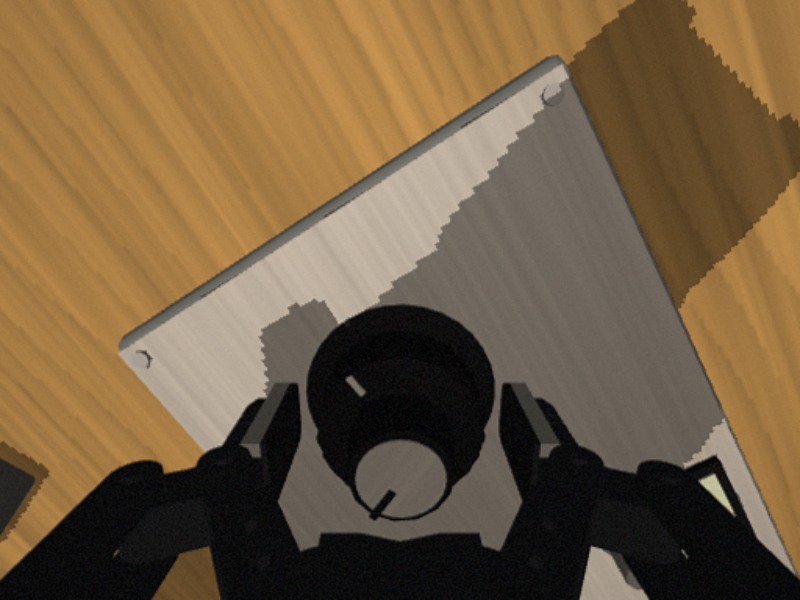

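The ring mark stayed put after release (355,385). The fine index still points where it did in world terms: image angle about 124°, against 177° minus the 56° camera turn. I'll lift, shut the fingers and go over the button.

jog_arm:
  rows:
    - {"x": 0,"y": 0,"z": -1,"ax": 0,"ay": 0,"az": 0}
    - {"x": 0,"y": 0,"z": -2,"ax": 0,"ay": 0,"az": 0}
    - {"x": 0,"y": 0,"z": -2,"ax": 0,"ay": 0,"az": 0}
    - {"x": 0,"y": 0,"z": -2,"ax": 0,"ay": 0,"az": 0}
    - {"x": 0,"y": 0,"z": -2,"ax": 0,"ay": 0,"az": 0}
    - {"x": 0,"y": 0,"z": 0,"ax": 0,"ay": 0,"az": 0}

```text
time_s: 13.9
tcp_pos: [0.5844, 0.1818, 0.1705]
orientation: [0.0, 0.865, 0.502, 0.002]
wrist_force: [-0.1, -0.3, -0.6]
finger_gap: 0.0683
```

jog_arm:
  rows:
    - {"x": -2,"y": 0.7,"z": 0,"ax": 0,"ay": 0,"az": 0}
    - {"x": -2,"y": 0.8,"z": 0,"ax": 0,"ay": 0,"az": 0}
    - {"x": -2,"y": 0.8,"z": 0,"ax": 0,"ay": 0,"az": 0}
    - {"x": -2,"y": 0.8,"z": 0,"ax": 0,"ay": 0,"az": 0}
    - {"x": -2,"y": 0.7,"z": 0,"ax": 0,"ay": 0,"az": 0}
    - {"x": -1.9,"y": 0.7,"z": 0,"ax": 0,"ay": 0,"az": 0}
    - {"x": 0,"y": 0,"z": 0,"ax": 0,"ay": 0,"az": 0}
    - {"x": 0,"y": 0,"z": 0,"ax": 0,"ay": 0,"az": 0}
  hand: 0

```text
time_s: 14.7
tcp_pos: [0.5634, 0.056, 0.1675]
orientation: [-0.0, 0.865, 0.502, 0.0]
wrist_force: [-0.5, 1.0, 0.0]
finger_gap: -0.0
```

```bash
python3 look.py w6
```

```text
{'time_s': 14.7, 'q': [-0.128, 0.773, -0.054, 1.6, 0.054, 0.769, -0.725], 'tcp_pos': [0.563, 0.056, 0.167], 'orientation': [-0.0, 0.865, 0.502, 0.0], 'wrist_force': [-0.503, 1.008, 0.009], 'wrist_torque': [0.026, -0.006, -0.023], 'finger_gap': -0.0}
[284.  62.]
[296.  73.]
[402. 330.]
[402. 321.]
```

View pics/w6.png

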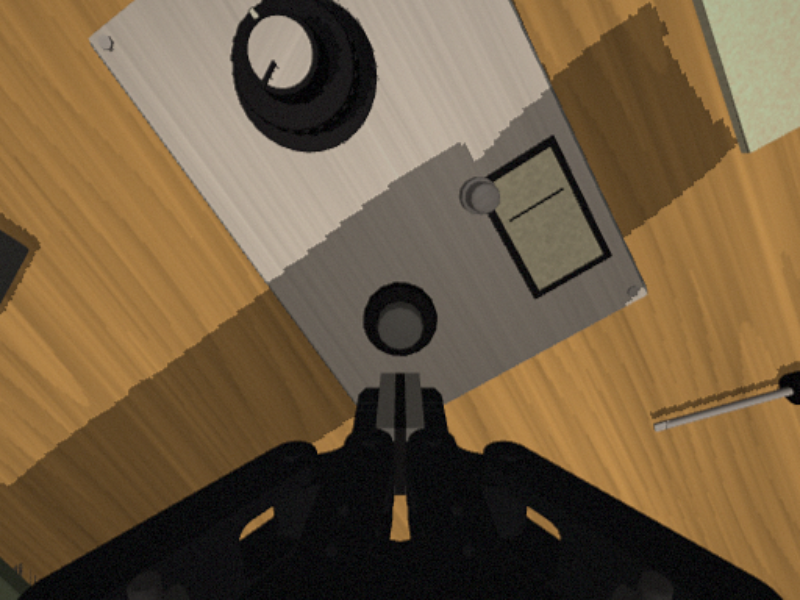

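The button cap is centred at (401,325), right where the point under the TCP projects. The ring and fine knob look unchanged. I'll descend onto the button.

jog_arm:
  rows:
    - {"x": 0.1,"y": 0,"z": 2,"ax": 0,"ay": 0,"az": 0}
    - {"x": 0,"y": 0,"z": 2,"ax": 0,"ay": 0,"az": 0}
    - {"x": 0,"y": 0,"z": 1,"ax": 0,"ay": 0,"az": 0}
    - {"x": 0,"y": 0,"z": 0.5,"ax": 0,"ay": 0,"az": 0}
    - {"x": 0,"y": 0,"z": 0.5,"ax": 0,"ay": 0,"az": 0}
    - {"x": 0,"y": 0,"z": 0,"ax": 0,"ay": 0,"az": 0}
    - {"x": 0,"y": 0,"z": 0,"ax": 0,"ay": 0,"az": 0}

```text
time_s: 15.45
tcp_pos: [0.564, 0.0568, 0.1078]
orientation: [0.0, 0.865, 0.502, 0.0]
wrist_force: [0.8, -0.6, 0.0]
finger_gap: -0.0001
```

jog_arm:
  rows:
    - {"x": 0,"y": 0,"z": 0.3,"ax": 0,"ay": 0,"az": 0}
    - {"x": 0,"y": 0,"z": 0.2,"ax": 0,"ay": 0,"az": 0}
    - {"x": 0,"y": 0,"z": 0,"ax": 0,"ay": 0,"az": 0}
    - {"x": 0,"y": 0,"z": 0,"ax": 0,"ay": 0,"az": 0}

```text
time_s: 15.85
tcp_pos: [0.5638, 0.0567, 0.1023]
orientation: [-0.0, 0.865, 0.502, -0.0]
wrist_force: [-0.0, 0.3, 0.6]
finger_gap: -0.0001
```

jog_arm:
  rows:
    - {"x": 0,"y": 0,"z": 0.3,"ax": 0,"ay": 0,"az": 0}
    - {"x": 0,"y": 0,"z": 0.1,"ax": 0,"ay": 0,"az": 0}
    - {"x": 0,"y": 0,"z": 0,"ax": 0,"ay": 0,"az": 0}
    - {"x": 0,"y": 0,"z": 0,"ax": 0,"ay": 0,"az": 0}

```text
time_s: 16.25
tcp_pos: [0.5638, 0.0568, 0.0983]
orientation: [-0.0, 0.865, 0.502, -0.0]
wrist_force: [0.3, -0.2, -0.0]
finger_gap: 0.0001
```

jog_arm:
  rows:
    - {"x": 0,"y": 0,"z": 0.2,"ax": 0,"ay": 0,"az": 0}
    - {"x": 0,"y": 0,"z": 0.2,"ax": 0,"ay": 0,"az": 0}
    - {"x": 0,"y": 0,"z": 0,"ax": 0,"ay": 0,"az": 0}
    - {"x": 0,"y": 0,"z": 0,"ax": 0,"ay": 0,"az": 0}

```text
time_s: 16.65
tcp_pos: [0.5639, 0.0568, 0.0944]
orientation: [0.0, 0.865, 0.502, 0.0]
wrist_force: [0.1, -0.3, 2.6]
finger_gap: 0.0001
```

jog_arm:
  rows:
    - {"x": 0,"y": 0,"z": 0.1,"ax": 0,"ay": 0,"az": 0}
    - {"x": 0,"y": 0,"z": 0.1,"ax": 0,"ay": 0,"az": 0}
    - {"x": 0,"y": 0,"z": 0,"ax": 0,"ay": 0,"az": 0}
    - {"x": 0,"y": 0,"z": 0,"ax": 0,"ay": 0,"az": 0}

```text
time_s: 17.05
tcp_pos: [0.5639, 0.0568, 0.0923]
orientation: [0.0, 0.865, 0.502, 0.0]
wrist_force: [1.3, -0.4, 3.7]
finger_gap: -0.0001
```

jog_arm:
  rows:
    - {"x": 0,"y": 0,"z": 0.1,"ax": 0,"ay": 0,"az": 0}
    - {"x": 0,"y": 0,"z": 0.1,"ax": 0,"ay": 0,"az": 0}
    - {"x": 0,"y": 0,"z": 0,"ax": 0,"ay": 0,"az": 0}
    - {"x": 0,"y": 0,"z": 0,"ax": 0,"ay": 0,"az": 0}

```text
time_s: 17.45
tcp_pos: [0.564, 0.0568, 0.0909]
orientation: [0.0, 0.865, 0.502, 0.0]
wrist_force: [-1.6, -0.3, 16.6]
finger_gap: -0.0
```

The button bottomed: 16.6 N with motion stopped, and 6 mm of travel at 0.83 N/mm matches. I'll let go and lift away.

jog_arm:
  rows:
    - {"x": 0,"y": 0,"z": -0.4,"ax": 0,"ay": 0,"az": 0}
    - {"x": 0,"y": 0,"z": -0.6,"ax": 0,"ay": 0,"az": 0}
    - {"x": 0,"y": 0,"z": -2,"ax": 0,"ay": 0,"az": 0}
    - {"x": 0,"y": 0,"z": -2,"ax": 0,"ay": 0,"az": 0}
    - {"x": 0,"y": 0,"z": -2.7,"ax": 0,"ay": 0,"az": 0}
    - {"x": 0,"y": 0,"z": 0,"ax": 0,"ay": 0,"az": 0}
    - {"x": 0,"y": 0,"z": 0,"ax": 0,"ay": 0,"az": 0}

```text
time_s: 18.15
tcp_pos: [0.5636, 0.0567, 0.1674]
orientation: [-0.0, 0.865, 0.502, -0.0]
wrist_force: [-0.7, 0.4, -0.5]
finger_gap: 0.0001
```

```bash
python3 look.py w7; python3 - <<'E'
import cv2
a=cv2.imread('pics/w6.png');b=cv2.imread('pics/w7.png')
cv2.imwrite('pics/cmp.png',cv2.hconcat([a[0:480,220:620],b[0:480,220:620]]))
E
```

```text
{'time_s': 18.15, 'q': [-0.129, 0.774, -0.054, 1.599, 0.054, 0.77, -0.726], 'tcp_pos': [0.564, 0.057, 0.167], 'orientation': [-0.0, 0.865, 0.502, -0.0], 'wrist_force': [-0.727, 0.392, -0.51], 'wrist_torque': [0.004, 0.013, 0.035], 'finger_gap': 0.0}
[285.  64.]
[296.  75.]
[402. 332.]
[402. 322.]
```

View pics/cmp.png

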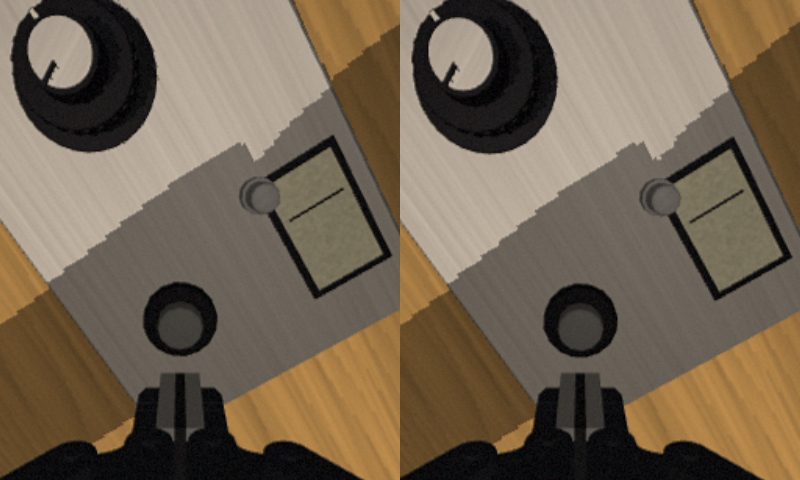

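The ring, fine knob, adapter and button cap look the same before and after the press. The arm is clear, so I'm handing in.

```bash
python3 -c "
from cell import env;print(env.hand_in())"
```

```text
the job is handed in; nothing more can be done
None
```

The ring is resting at its end stop, the zero button has been pressed to the bottom and let go, and the job was handed in at about 18 s.

- **Ring:** I gripped the ring itself and turned it 56° clockwise, in 3° steps near the end. The torque then shifted by about 0.115 N m, roughly ten times the noise. That is about 2° past first contact and within what the drag holds. After release the ring mark moved only about 1 px.
- **Fine knob:** in the images its index line kept its direction to within the accuracy of the view. The reading carried 3–5° of perspective error.
- **Zero button:** I pressed it with the shut fingers until they stopped at 16.6 N. The travel was about 6 mm, inferred from the rise in force. Before and after pictures show the ring, fine knob, adapter and button looking the same.

**Checks that disagreed:**
- **Torque readings:** the vertical wrist torque had an unexplained offset, so I judged the stop by its change alone. One joint torque reading was too noisy to use.
- **Cameras:** the wrist and fixed cameras differed by about 3 mm on the knob's position. I went with the wrist camera, and the fingers came down centred on the knob.
- **Refused moves:** the first five move calls were refused for format and moved nothing.

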